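Turn the coin cassette and light its seal with the torch

ROBOT

A 6-joint arm with a two-finger parallel gripper is mounted at the origin on the work surface. World frame = base frame: x ahead of the robot, y to its left, z up, the work surface at z = 0. Lengths are in mm, angles in rad, forces in N, time in s.
With the tool pointing down it reaches from about 400 to 925 mm from the base axis. Payload 12.5 kg.
Tool frame: the origin (TCP) lies midway between the tips of the shut fingers; the grasp point (between the pads) lies 19 mm behind it (env.pinch_z is the distance from the TCP to the grasp point, in mm); z points along the fingers, y is the line along which they close (so a half turn about z gives the same grasp; the last joint's range is limited). The gripper opens to 95 mm and grips with 3 to 60 N. Pads are 20 mm wide; open, the fingers measure 119 mm over their backs; the gripper's body (75 mm by 180 mm) begins 59 mm behind the grasp point.
Start: joints at [-1.392, 0.491, 1.559, -0, 1.092, -0.106], TCP at [175.626, -599.835, 214.661] pointing down, gripper open.
Joint ranges: [-3.1, 3.1], [-0.84, 2.19], [0.05, 2.79], [-1.13, 4.28], [0.06, 2.93], [-2.69, 2.69]. Speed limits (rad/s): [2.22, 2.22, 2.79, 3.14, 3.14, 3.14].

INTERFACE

Orientations are given as [roll, pitch, yaw] about the fixed x, y, z axes, in that order (R = Rz(yaw) Ry(pitch) Rx(roll)).
In Python, from cell import readout, eyes, job_done, env gives the robot as it stands.
- The arm moves only by the shell command python3 -m jog 'ROWS'. ROWS is a JSON object of lists of equal length, an entry for each row: "dp": the shift along the tool's x, y, z in mm, a list of three; "twist": the turn about the tool's z in degrees; "claw": the closure, from -1 (fully open) to 1 (shut). A call has 1 to 8 rows; each row is the pose to reach, as a shift and turn from the pose commanded when the call began, along the tool's axes at that moment; what a row does not reach only later rows make up. A row lasts 1/12 s, in which the tool goes at most 41.7 mm and 7.16 degrees, less where a joint would pass 70% of its speed; a pose out of reach is approached as far as the arm can. A call with a gripper value outside its range is refused whole. The fingers move at their own pace and stop on an object; the grip force is fixed at half the most. Time passes only in rows, so rows that repeat a pose let the fingers close. It gives the time, the measured TCP pose, the force and the opening at its end, in the units of the state.
- readout.state(): the state, without advancing time (a new reading comes with each control period).
- eyes.read_camera(name): name is "scene" or "top" or "wrist"; returns the picture (384x512x3 uint8, red, green, blue); there is no depth.
- eyes.camera_model(name): a dict with "intrinsics" (3x3 intrinsics, pixels), "R" (3x3) and "t" (3): a world point X has camera coordinates R X + t. Camera axes: x right, y down, z forward; pixel columns grow to the right and rows downward; lengths in mm; the calibration is good to about 2 mm. A picture is of the moment at which its call begins: read the wrist's pose just before it. camera_model takes no time and is no camera call; for the wrist camera it gives the pose at the moment of the call.
- job_done(): hands the job in, once; it reports no verdict.
The state is a dict: "t": time; "joints": joint angles; "qvel": joint speeds; "tau": joint torques, N m; "eef_pos": TCP position; "tcp_rot": TCP orientation; "ft_force": force on the tool from outside, world axes, zero at the start; "moment": the same for the moment, N m; "opening": opening from 0.0 (shut) to 1.0 (fully open).
Only numpy, scipy, OpenCV 4.12 (cv2) and the standard library are available. Lean on these libraries where they do the work, as an engineer would, in place of code of your own. Each camera call takes 0.05 s, during which the arm holds its last target. There are 200 camera calls.

TASK

Turn the coin cassette a quarter turn so that its plain end sits flat against the steel stop with the sealed end facing straight away from the stop, and let go of it. Then draw the torch out of the wooden stand and tip it to about 45 degrees, shining down from in front of the sealed end onto the middle of that seal, with its lens about 10 cm from the seal and touching nothing; finish while still holding it there. Leave everything else where it is: the stamp and the marker stay in the stand.

Things in the scene. Friction and masses are not known exactly. Their poses are not given: they have to be found in the camera images.
- stop: Bent steel bracket fixed on the table: upright plate 180 mm long, 45 mm high, 4 mm thick, foot behind it. Origin on the table at the middle of the working face; x runs along the face, y points into the plate, z up. The cassette lies on the -y side, centre 95 to 125 mm off the face, a long side roughly facing it (up to 26 degrees askew).
- cassette_mid (a point): Centre of the coin cassette, a loose grey hard-plastic box 130 mm long (x), 60 mm wide (y), 45 mm high (z), about 0.3 kg. x points to its sealed end; the point lies 22.5 mm above its underside. A black panel lies on its lid.
- seal (a point): Middle of the cassette's sealed end face, 65 mm from its centre along +x. A white paper seal covers this end and folds over onto the lid. Axes as the cassette: x points out of the face.
- plain_end (a point): Middle of the cassette's plain end face, 65 mm from its centre along -x. Axes as the cassette.
- stand: Wooden block fixed on the table, 60 mm (x) by 250 mm (y) by 52 mm high, with three round sockets 39 mm wide and 44 mm deep in a row along its y, 80 mm apart. Origin at the middle of its underside. In the sockets stand the torch, the stamp and the marker, in any order.
- torch_mid (a point): Centre of a slim aluminium torch 130 mm long, 0.12 kg, standing upright in a socket, lens down 8 mm above the table; lift it straight out. Head 34 mm wide for 28 mm from the lens, narrowing to a round barrel 26 mm wide from 40 to 126 mm; rubber button on the tail. z runs from lens to tail: it shines along -z. It is on already (no beam is seen). Balance point near the centre.
- lens (a point): Middle of the torch's lens, 65 mm from its centre along -z. Axes as the torch.
- stamp: Hand stamp with a dark wooden knob, 34 mm wide at the foot and 96 mm tall, standing in a socket. Origin at its foot. Leave it.
- marker: Thick white marker with a black cap, 33 mm wide and 95 mm tall, standing in a socket. Origin at its foot. Leave it.
- tape: Roll of clear tape lying flat, 84 mm wide, 24 mm high. Origin at its underside. Leave it.
- inkpad: Black ink pad, 70 x 110 x 20 mm. Origin at its underside. Leave it.
- gluejar: Small jar, 52 mm wide, 60 mm high. Origin at its underside. Leave it.
- coinroll: Paper-wrapped coin roll standing upright, 27 mm wide, 70 mm high. Origin at its underside. Leave it.
- coinroll2: A second coin roll like the first. Leave it.
Things that resemble listed ones, but are neither listed nor needed, are in the scene too. Leave any blue, red or yellow look-alike of the stamp alone.

How it is judged:
By the outcome, as a careful person would: the job done as asked, in the order asked, and still so for the second after the job is handed in, while the arm keeps its last pose, push and grip.
It also fails if it takes over 54 s, if anything falls off the work surface, if the arm or the gripper's body presses on something with over 40 N, if the wrist force passes 120 N, or if a joint passes its speed limit or range.

## Working session

There is one attempt and no reset: what is moved stays moved. The work goes in short steps, Python scripts to look and compute and a shell command to move; the robot and the scene stay as the last step left them, time stands still between calls to the robot, and variables do not carry over. Pictures are saved under pics/ and viewed, on a budget of 10 in all, crops included, one or two more only if the job needs it, and the job is handed in when it is done.

```bash
ls; mkdir -p pics; cat > h.py <<'E'
import numpy as np, cv2
from cell import readout, eyes, env
from scipy.spatial.transform import Rotation as Ro
def model(n):
    m=eyes.camera_model(n); return np.array(m["intrinsics"]),np.array(m["R"]),np.array(m["t"]).ravel()
def ray(m,px):
    K,R,t=m; d=R.T@np.linalg.solve(K,[px[0],px[1],1.]); return -R.T@t,d
def onz(m,px,z):
    c,d=ray(m,px); return c+d*(z-c[2])/d[2]
def proj(m,X):
    K,R,t=m; p=K@(R@np.array(X,float)+t); return p[:2]/p[2]
def tri(m1,p1,m2,p2):
    c1,d1=ray(m1,p1); c2,d2=ray(m2,p2); s=np.linalg.lstsq(np.c_[d1,-d2],c2-c1,rcond=None)[0]
    a,b=c1+s[0]*d1,c2+s[1]*d2; return (a+b)/2,np.linalg.norm(a-b)
def snap(n,f):
    m=model(n); im=eyes.read_camera(n)[:,:,::-1].copy(); cv2.imwrite('pics/'+f,im); return m,im
E
python3 - <<'E'
from h import *
print(readout.state())
for n in ["scene","top"]:
    m,im=snap(n,n+'0.png'); print(n,-m[1].T@m[2],m[0][0,0])
    cv2.imwrite(f'pics/{n}0b.png',cv2.resize(im,(800,600),interpolation=cv2.INTER_CUBIC))
E
```

```text
pics
{'t': 0.0, 'joints': array([-1.39162945e+00,  4.91559028e-01,  1.55946251e+00, -1.07889948e-06,
        1.09170561e+00, -1.05629826e-01]), 'qvel': array([ 1.21190431e-03,  2.24937277e-03, -3.73794576e-05, -5.14184287e-04,
       -4.06629736e-04,  1.08988575e-03]), 'tau': array([ 7.32027784e-04, -6.12633848e+01, -2.58179533e+01,  6.92996965e-02,
        4.82486759e-02, -1.01674470e-04]), 'eef_pos': array([ 175.55995824, -599.57372509,  214.05758563]), 'tcp_rot': array([-3.14046438e+00, -1.18662445e-04,  2.84797135e-01]), 'ft_force': array([ 0.77548481, -0.24883013, -1.06280846]), 'moment': array([ 0.00667116,  0.03032426, -0.01225881]), 'opening': 0.9982973519557002}
scene [1046.96145275 -594.36787898  622.81446281] 405.2242721252938
top [ 530.43292723  -45.54081268 1272.92342546] 428.67648198287037
```

View pics/top0b.png

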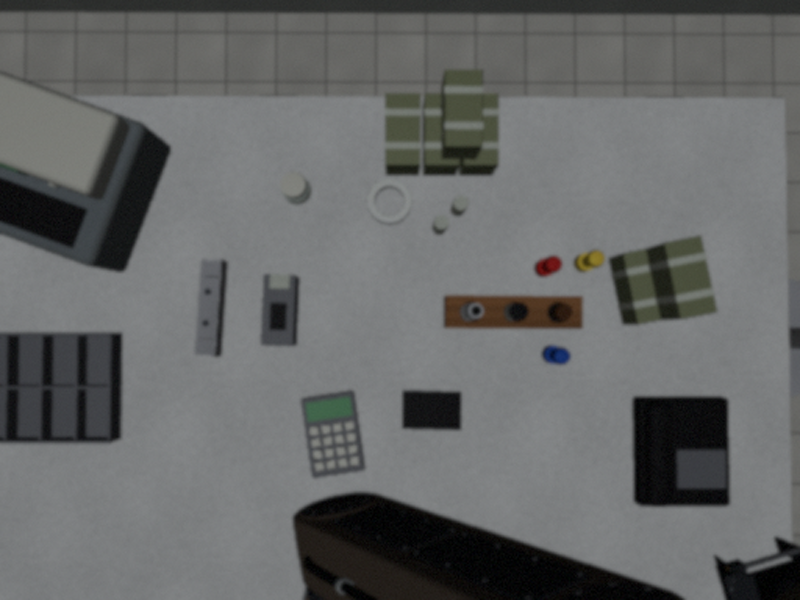

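View pics/scene0b.png

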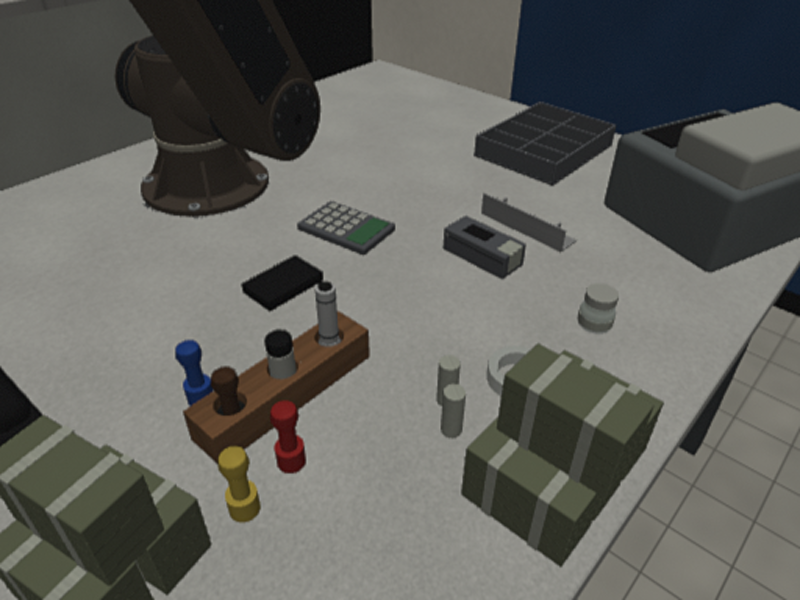

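Torch candidates in the scene picture (800 px scale): silver torch (327,312), white marker with black cap (280,352), coin rolls (448,380) and (452,412), and glue jar (597,307). By the description it is the slim silver one, at top view (473,311). I'll check that in a close crop while measuring.

```bash
python3 - <<'E'
from h import *
t=cv2.imread('pics/top0.png'); s=cv2.imread('pics/scene0.png')
a=cv2.resize(t[160:235,118:198],None,fx=5,fy=5,interpolation=cv2.INTER_CUBIC)   #400x375
b=cv2.resize(s[170:245,185:265],None,fx=5,fy=5,interpolation=cv2.INTER_CUBIC)
c=cv2.resize(s[115:160,280:375],None,fx=4.2,fy=5,interpolation=cv2.INTER_CUBIC)[:225,:400]
d=cv2.resize(t[182:216,278:378],None,fx=4,fy=5,interpolation=cv2.INTER_CUBIC)
o=np.zeros((600,800,3),np.uint8); o[:375,:400]=a;o[:375,400:]=b;o[375:375+c.shape[0],:c.shape[1]]=c;o[375:375+d.shape[0],400:400+d.shape[1]]=d
o=np.clip(o*1.6,0,255).astype(np.uint8)
cv2.imwrite('pics/crop1.png',o)
m=model('top')
# cassette: dark-ish blob
g=cv2.cvtColor(t,cv2.COLOR_BGR2GRAY); print(g[200,118:198]); print(g[170:228,179])
# stand by brown
hsv=cv2.cvtColor(t,cv2.COLOR_BGR2HSV); k=((hsv[...,0]<20)&(hsv[...,1]>90)&(hsv[...,2]>40)).astype(np.uint8); k[:, :270]=0;k[:,385:]=0;k[:182]=0;k[216:]=0
pts=np.argwhere(k)[:,::-1]; r=cv2.minAreaRect(pts.astype(np.float32)); print(r)
bx=cv2.boxPoints(r); print([onz(m,p,52).round(0)[:2] for p in bx])
E
```

```text
[126 130 129 127 127 126 125 122 113 103  99  97  99  97  98  95  97  95
  93  94  88  69  45  37  58  91 114 125 128 131 131 131 130 131 130 132
 130 130 131 129 130 128 129 129 129 129 130 127 122 106  84  74  71  65
  57  40  27  22  20  16  19  17  21  22  35  57  67  71  68  60  48  50
  77 107 123 128 128 129 130 132]
[128 127 129 128 128 124 119 117 116 118 119 119 119 113 102  85  74  73
  70  71  71  71  67  56  42  28  23  22  17  22  17  18  25  19  21  19
  22  22  15  22  37  53  65  72  70  73  74  73  70  72  82 101 118 126
 126 127 128 129]
((328.0, 199.0), (18.0, 86.0), 90.0)
[array([ 584., -138.]), array([ 585., -384.]), array([ 533., -384.]), array([ 533., -138.])]
```

View pics/crop1.png

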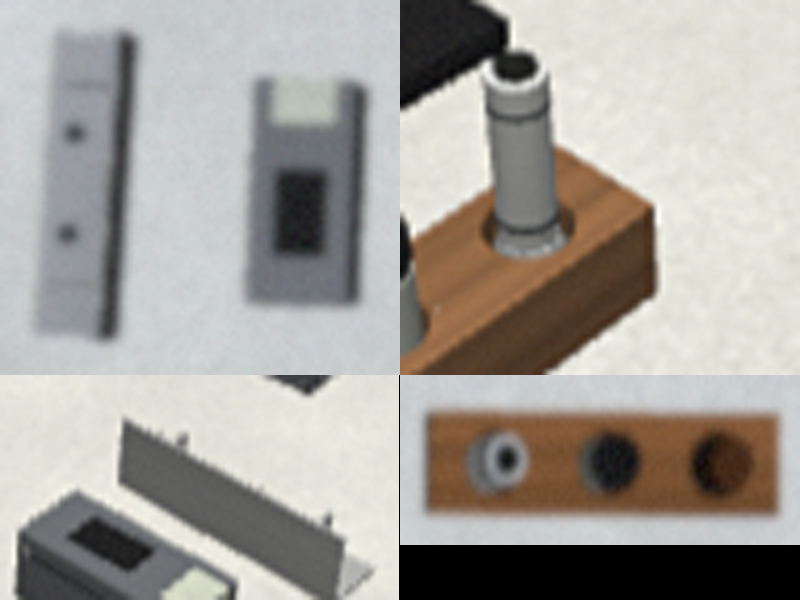

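The crop confirms the torch: silver barrel with a black tail button, at the stand's +y end (scene crop (515,150), top crop (497,460)). The cassette's white seal is at its +x end, the plate lies on its +y side. Now for sub-pixel edges.

```bash
python3 - <<'E'
from h import *
t=cv2.imread('pics/top0.png'); g=cv2.cvtColor(t,cv2.COLOR_BGR2GRAY).astype(float); m=model('top')
def cross(v,a,th):  # first crossing below->: v sequence, a offset
    i=np.argmax(v<th); return a+i-(th-v[i])/(v[i-1]-v[i])
def crossr(v,a,th):
    n=len(v); j=n-1-np.argmax(v[::-1]<th); return a+j+(th-v[j])/(v[j+1]-v[j])
L=np.array([[cross(g[r,158:180],158,100),r] for r in range(180,217)])
Rr=np.array([[crossr(g[r,180:200],180,90),r] for r in range(182,217)])
S=np.array([[crossr(g[r,132:158],132,85),r] for r in range(172,224)])
B=np.array([[c,crossr(g[205:235,c],205,100)] for c in range(171,185)])
T=np.array([[c,cross(g[165:190,c],165,100)] for c in (170,171,186,187,188)])
def line(P,z,n):
    W=np.array([onz(m,p,z)[:2] for p in P]); f=cv2.fitLine(W.astype(np.float32),cv2.DIST_HUBER,0,.01,.01).ravel()
    d=f[:2]*np.sign(f[0] if abs(f[0])>abs(f[1]) else f[1]); print(n,'pt',f[2:].round(1),'ang',np.degrees(np.arctan2(d[1],d[0])).round(2),'ends',W[0].round(1),W[-1].round(1));return f[2:],d
l=line(L,45,'casL z45'); r=line(Rr,0,'casR z0'); s=line(S,0,'face z0'); b=line(B,45,'casB'); T_=line(T,45,'casT')
n=np.array([-l[1][1],l[1][0]]); print('width',(l[0]-r[0])@n,'len',(T_[0]-b[0])@l[1])
c=None
mid_n=((l[0]+r[0])/2)@n; mid_u=(T_[0]@l[1]+b[0]@l[1])/2
C=mid_n*n+mid_u*l[1]; print('cassette centre',C)
ns=np.array([-s[1][1],s[1][0]]); print('dist to face',(s[0]-C)@ns)
# torch: tail top in top & scene via blobs
for z in (138,): 
    for p in [(302.3,199.0)]: print('tail z138',onz(m,p,z))
print('tail px (crop 508,460)->',278+108/4,182+85/5, onz(m,(278+108/4-.4,182+85/5-.4),138))
sc=model('scene'); print('scene proj',[ (proj(sc,[559,-261+80+e,138])*800/512).round() for e in (0,)])
st=readout.state(); print(env.pinch_z)
E
```

```text
casL z45 pt [576.8 197. ] ang -2.26 ends [612.3 196.2] [509.3 199.6]
casR z0 pt [570.6 138.3] ang -1.98 ends [609.5 137.2] [508.6 140.3]
face z0 pt [579.6 277.7] ang -3.39 ends [638.9 274.3] [487.7 282.8]
casB pt [495.8 171.2] ang 89.13 ends [496.  186.9] [495.1 149.8]
casT pt [625.5 160.9] ang 88.57 ends [626.2 190.7] [625.2 139.2]
width 58.881042 len 129.97842
cassette centre [560.75134 168.1595 ]
dist to face 110.49363
tail z138 [ 556.51783681 -177.7592042   138.        ]
tail px (crop 508,460)-> 305.0 199.0 [ 557.59054178 -183.86278749  138.        ]
scene proj [array([326., 283.])]
18.8
```

```bash
cat >> h.py <<'E'
def go(x,y,z,yaw):
    s=readout.state(); R=Ro.from_euler('xyz',s["tcp_rot"]); d=R.inv().apply(np.array([x,y,z])-s["eef_pos"])
    w=(yaw-np.degrees(s["tcp_rot"][2])+180)%360-180
    print('t',round(s["t"],2),'pos',s["eef_pos"].round(1),'rpy',np.degrees(s["tcp_rot"]).round(2),'j',s["joints"].round(2),'F',s["ft_force"].round(1),'op',round(s["opening"],3))
    print('dp',d.round(1),'twist',round(-w,1))
E
python3 -c "
from h import *
go(561,168.2,150,177.9)"
```

```text
t 0.1 pos [ 175.6 -599.6  214.1] rpy [-179.95   -0.     16.32] j [-1.39  0.49  1.56 -0.    1.09 -0.11] F [0.5 0.3 0.1] op 0.994
dp [ 585.6 -628.5   64.8] twist -161.6
```

```bash
python3 -m jog '{"dp":[[30,-32,0],[60,-64,0],[90,-96,0],[118,-126,0],[146,-156,0],[174,-186,0],[200,-214,0],[220,-235,0]],"twist":[-6,-13,-20,-27,-34,-41,-48,-54],"claw":[-1,-1,-1,-1,-1,-1,-1,-1]}'; python3 -c "
from h import *
go(561,168.2,150,177.9)"
```

```text
t: 0.77
eef_pos: [321.2, -309.6, 214.6]
tcp_rot: [-3.141, -0.0, 1.234]
ft_force: [1.2, -0.8, 0.3]
opening: 1.0
t 0.77 pos [ 321.2 -309.6  214.6] rpy [-1.7998e+02 -3.0000e-02  7.0710e+01] j [-0.92  0.24  1.98  0.    0.93 -0.58] F [ 1.2 -0.8  0.3] op 1.0
dp [530.2  68.5  64.8] twist -107.2
```

```bash
python3 -m jog '{"dp":[[35,5,0],[70,10,0],[105,14,0],[140,18,0],[175,23,0],[210,27,0],[245,32,0],[270,35,0]],"twist":[-7,-14,-21,-28,-35,-42,-49,-55],"claw":[-1,-1,-1,-1,-1,-1,-1,-1]}'; python3 -c "
from h import *
go(561,168.2,150,177.9)"
```

```text
t: 1.43
eef_pos: [445.4, -67.7, 214.6]
tcp_rot: [3.141, -0.0, 2.194]
ft_force: [0.3, -0.3, -0.4]
opening: 0.999
t 1.43 pos [445.4 -67.7 214.6] rpy [179.99  -0.   125.73] j [-0.3   0.24  1.97  0.    0.93 -0.92] F [ 0.3 -0.3 -0.4] op 0.999
dp [124.  231.6  64.6] twist -52.2
```

```bash
python3 -m jog '{"dp":[[17,31,8],[34,62,16],[51,93,24],[68,124,32],[85,155,40],[100,186,50],[114,212,58],[124,231.6,64.6]],"twist":[-7,-14,-21,-28,-35,-42,-49,-52.2],"claw":[-1,-1,-1,-1,-1,-1,-1,-1]}'; python3 - <<'E'
from h import *
go(561,168.2,6,177.9)
m,im=snap('wrist','w1.png')
# expected cassette corners & seal
P=[(560.8+a*np.cos(u)-b*np.sin(u),168.2+a*np.sin(u)+b*np.cos(u),45) for u in [np.radians(-2.1)] for a,b in [(65,30),(65,-30),(-65,-30),(-65,30)]]
q=np.array([proj(m,p) for p in P]); print(q.round(0).tolist())
for a,b in zip(q,np.roll(q,-1,0)): cv2.line(im,tuple(map(int,a)),tuple(map(int,b)),(0,0,255),1)
cv2.imwrite('pics/w1b.png',im)
E
```

```text
t: 2.1
eef_pos: [562.4, 167.3, 148.9]
tcp_rot: [-3.141, -0.001, 3.106]
ft_force: [-0.6, -0.3, 0.4]
opening: 1.002
t 2.1 pos [562.4 167.3 148.9] rpy [-1.7999e+02 -4.0000e-02  1.7798e+02] j [ 0.18  0.51  1.73  0.    0.91 -1.36] F [-0.6 -0.3  0.4] op 1.002
dp [  1.3   0.8 142.9] twist 0.1
[[291.0, 255.0], [226.0, 255.0], [222.0, 109.0], [296.0, 109.0]]
```

View pics/w1b.png

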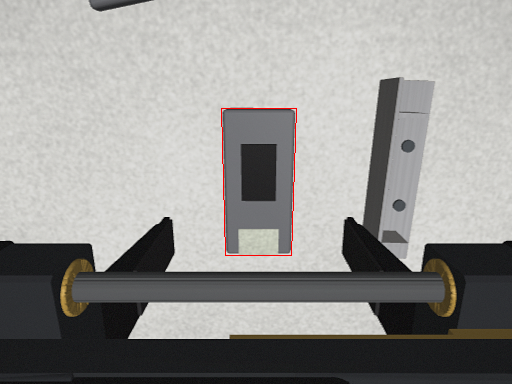

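The drawn outline matches the cassette, with corners about 1–2 px off. Seal at (258,241), stop plate to the right. Descending to grip.

```bash
python3 -m jog '{"dp":[[1,1,30],[1,1,60],[1,1,88],[1,1,110],[1,1,126],[1,1,136],[1,1,142],[1,1,142]],"twist":[0,0,0,0,0,0,0,0],"claw":[-1,-1,-1,-1,-1,-1,-1,-1]}'; python3 -m jog '{"dp":[[0,0,0],[0,0,0],[0,0,0],[0,0,0],[0,0,0],[0,0,0],[0,0,0],[0,0,0]],"twist":[0,0,0,0,0,0,0,0],"claw":[1,1,1,1,1,1,1,1]}'; python3 -c "
from h import *
go(561,168.2,10,177.9)"
```

```text
t: 2.82
eef_pos: [560.7, 165.9, 7.2]
tcp_rot: [-3.141, -0.001, 3.098]
ft_force: [0.2, -0.3, 0.1]
opening: 1.002
t: 3.48
eef_pos: [561.2, 166.2, 8.4]
tcp_rot: [3.141, 0.001, 3.098]
ft_force: [-0.7, 1.7, 6.1]
opening: 0.628
t 3.48 pos [561.2 166.2   8.4] rpy [1.7999e+02 4.0000e-02 1.7752e+02] j [ 0.18  0.71  1.82  0.    0.61 -1.35] F [-0.7  1.7  6.1] op 0.628
dp [ 0.3  2.  -1.6] twist -0.4
```

```bash
python3 -m jog '{"dp":[[0,0,-6],[0,0,-12],[0,0,-15],[0,0,-15],[0,0,-15],[0,0,-15],[0,0,-15],[0,0,-15]],"twist":[0,2,7,13,20,27,34,40],"claw":[1,1,1,1,1,1,1,1]}'; python3 -m jog '{"dp":[[0,0,0],[0,0,0],[0,0,0],[0,0,0],[0,0,0],[0,0,0],[0,0,0],[0,0,0]],"twist":[7,14,21,28,35,42,48,51],"claw":[1,1,1,1,1,1,1,1]}'; python3 - <<'E'
from h import *
go(563.2,205.5,22,86.6)
m,im=snap('top','t2.png'); c=im[150:250,100:220]
cv2.imwrite('pics/t2c.png',cv2.resize(c,None,fx=5,fy=5,interpolation=cv2.INTER_CUBIC))
E
```

```text
t: 4.15
eef_pos: [560.7, 165.9, 23.0]
tcp_rot: [-3.141, -0.0, 2.394]
ft_force: [0.6, -0.1, -2.0]
opening: 0.635
t: 4.82
eef_pos: [560.7, 165.9, 22.9]
tcp_rot: [-3.141, 0.0, 1.504]
ft_force: [0.9, 0.2, -2.0]
opening: 0.63
t 4.82 pos [560.7 165.9  22.9] rpy [-1.7995e+02  2.0000e-02  8.6170e+01] j [ 0.17  0.69  1.82 -0.    0.64  0.24] F [ 0.9  0.2 -2. ] op 0.63
dp [39.7 -0.1  0.9] twist -0.4
```

```bash
python3 -m jog '{"dp":[[10,0,0],[20,0,0],[30,0,0],[36,0,4],[39,0,9],[39,0,13],[39,0,14.5],[39,0,14.5]],"twist":[-0.4,-0.4,-0.4,-0.4,-0.4,-0.4,-0.4,-0.4],"claw":[1,1,1,1,1,1,1,1]}'; python3 - <<'E'
from h import *
go(563.5,213,8,86.6)
E
python3 -m jog '{"dp":[[2,0,0],[4,0,0],[6,0,0],[7,0,0],[8,0,0],[8,0,0]],"twist":[0,0,0,0,0,0],"claw":[1,1,1,1,1,1]}'; python3 - <<'E'
from h import *
go(563.5,214,8,86.6)
E
```

```text
t: 5.53
eef_pos: [563.2, 205.3, 8.4]
tcp_rot: [-3.141, -0.0, 1.517]
ft_force: [-1.3, 3.3, 2.2]
opening: 0.632
t 5.53 pos [563.2 205.3   8.4] rpy [-1.7999e+02 -1.0000e-02  8.6950e+01] j [0.24 0.72 1.79 0.   0.63 0.29] F [-1.3  3.3  2.2] op 0.632
dp [ 7.7 -0.1  0.4] twist 0.3
t: 6.03
eef_pos: [563.7, 212.5, 8.4]
tcp_rot: [-3.141, 0.001, 1.517]
ft_force: [0.2, -6.2, 1.4]
opening: 0.626
t 6.03 pos [563.7 212.5   8.4] rpy [-1.7998e+02  4.0000e-02  8.6900e+01] j [ 0.25  0.72  1.78 -0.    0.64  0.31] F [ 0.2 -6.2  1.4] op 0.626
dp [ 1.5 -0.3  0.4] twist 0.3
```

```bash
python3 -m jog '{"dp":[[1,0,0],[2,0,0],[2,0,0],[2,0,0]],"twist":[0,0,0,0],"claw":[1,1,1,1]}'
```

```text
t: 6.37
eef_pos: [563.2, 213.0, 8.4]
tcp_rot: [-3.139, 0.002, 1.516]
ft_force: [-2.9, -16.0, 4.8]
opening: 0.63
```

```bash
python3 -m jog '{"dp":[[0,0,0],[0,0,0],[0,0,0],[0,0,0],[0,0,0],[0,0,0]],"twist":[0,0,0,0,0,0],"claw":[-1,-1,-1,-1,-1,-1]}'; python3 -m jog '{"dp":[[0,0,-15],[0,0,-40],[0,0,-70],[0,0,-100],[0,0,-130],[0,0,-155],[0,0,-170],[0,0,-170]],"twist":[0,0,0,0,0,0,0,0],"claw":[-1,-1,-1,-1,-1,-1,-1,-1]}';  python3 - <<'E'
from h import *
go(558,-182,250,90)
m,im=snap('wrist','w3.png'); cv2.imwrite('pics/w3b.png',im)
E
```

```text
t: 6.87
eef_pos: [563.9, 215.2, 8.5]
tcp_rot: [3.142, 0.0, 1.517]
ft_force: [-0.1, -0.4, -0.3]
opening: 0.975
t: 7.53
eef_pos: [565.0, 215.5, 182.0]
tcp_rot: [3.136, -0.002, 1.517]
ft_force: [0.7, 0.7, 0.2]
opening: 1.002
t 7.53 pos [565.  215.5 182. ] rpy [ 1.7969e+02 -1.0000e-01  8.6930e+01] j [ 0.26  0.49  1.65 -0.    0.99  0.31] F [0.7 0.7 0.2] op 1.002
dp [-397.1   14.6  -68.6] twist -3.1
```

View pics/w3b.png

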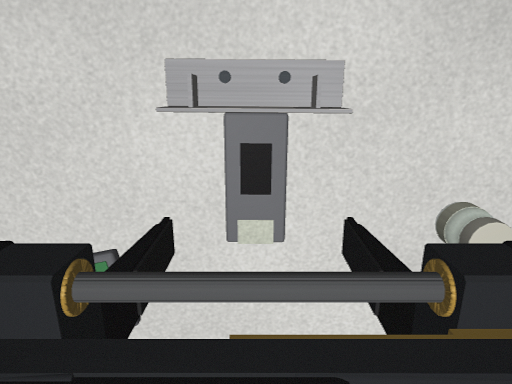

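The plain end is at the plate (row ~112), centred along it, with the seal at (256,232) facing straight away. Checking squareness and gap numerically with a zoom.

```bash
python3 - <<'E'
from h import *
im=cv2.imread('pics/w3.png'); g=cv2.cvtColor(im,cv2.COLOR_BGR2GRAY).astype(float); m=model('wrist')
print(g[102:120,256].astype(int),g[102:120,240].astype(int),g[102:120,274].astype(int),g[102:120,200].astype(int)); 
def ed(v,a,s):
    d=np.diff(v)*s; i=np.argmax(d); 
    return a+i+.5
def fit(P):
    W=np.array([onz(m,p,45)[:2] for p in P]); f=cv2.fitLine(W.astype(np.float32),cv2.DIST_HUBER,0,.01,.01).ravel(); return f[2:],np.degrees(np.arctan(f[1]/f[0]))
L=[(ed(g[r,215:236],215,-1),r) for r in range(125,238)]; R=[(ed(g[r,276:295],276,1),r) for r in range(125,238)]
S=[(c,ed(g[225:250,c],225,1)) for c in range(230,283)]
P=[(c,ed(g[100:109,c],100,1)) for c in list(range(165,220))+list(range(292,345))]; Q=[(c,ed(g[107:117,c],107,1)) for c in list(range(165,220))+list(range(292,345))]
for n,x in zip('LRSPQ',(L,R,S,P,Q)): print(n,fit(x), x[0],x[-1])
c=cv2.resize(im[95:130,200:310],None,fx=7,fy=7,interpolation=cv2.INTER_CUBIC); cv2.imwrite('pics/w3c.png',c)
E
```

```text
[156 157 157 158 113  85 131 158 159 163  90  92 104 111 114 114 116 114] [155 154 157 163 101  86 154 158 159 159  69  94 105 112 116 114 115 116] [157 158 159 160 138  81 116 159 158 164  99  85 104 110 114 114 114 113] [157 154 157 156  71  78 167 154 152 144 170 212 206 208 210 209 206 206]
L (array([531.9586 , 213.71706], dtype=float32), np.float32(86.60172)) (np.float64(223.5), 125) (np.float64(225.5), 237)
R (array([590.4514, 210.574 ], dtype=float32), np.float32(86.58696)) (np.float64(287.5), 125) (np.float64(284.5), 237)
S (array([556.38513, 148.55685], dtype=float32), np.float32(-4.6424484)) (230, np.float64(241.5)) (282, np.float64(241.5))
P (array([559.1404 , 281.33875], dtype=float32), np.float32(-3.0491693)) (165, np.float64(107.5)) (344, np.float64(102.5))
Q (array([559.13745, 280.90182], dtype=float32), np.float32(-3.4665036)) (165, np.float64(107.5)) (344, np.float64(108.5))
```

View pics/w3c.png

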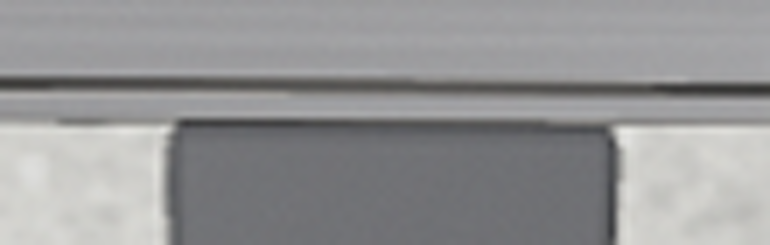

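The cassette is flush: sides at 86.6°, face at −3.4° (square within 0.1°), plate and lid edges meeting. Next, the torch.

```bash
python3 -m jog '{"dp":[[-20,1,0],[-50,2,0],[-85,3,0],[-120,4,0],[-155,6,0],[-190,7,0],[-225,8,0],[-255,9,0]],"twist":[0,0,-1,-2,-3,-3.1,-3.1,-3.1],"claw":[-1,-1,-1,-1,-1,-1,-1,-1]}'; python3 -c "
from h import *
go(558,-182,170,90)"
```

```text
t: 8.25
eef_pos: [558.3, -42.1, 176.9]
tcp_rot: [-3.139, -0.0, 1.571]
ft_force: [0.5, 0.4, 0.9]
opening: 0.998
t 8.25 pos [558.3 -42.1 176.9] rpy [-1.7987e+02 -2.0000e-02  9.0000e+01] j [-0.19  0.44  1.76 -0.    0.94 -0.19] F [0.5 0.4 0.9] op 0.998
dp [-139.9   -0.3    6.9] twist -0.0
```

```bash
python3 -m jog '{"dp":[[-25,0,0],[-55,0,0],[-85,0,0],[-110,0,0],[-128,0,2],[-137,0,4],[-140,0,5],[-140,0,5]],"twist":[0,0,0,0,0,0,0,0],"claw":[-1,-1,-1,-1,-1,-1,-1,-1]}'; python3 - <<'E'
from h import *
go(558,-182,76,90)
m,im=snap('wrist','w4.png'); print('tail',proj(m,[558,-182,138]).round(0),'tcp axis',proj(m,readout.state()['eef_pos']).round(0))
m2,i2=snap('scene','s4.png')
o=np.zeros((384,800,3),np.uint8); o[:,:512]=im; o[:,512:]=cv2.resize(i2[100:292,130:274],(288,384)); cv2.imwrite('pics/w4b.png',o)
E
```

```text
t: 8.92
eef_pos: [558.8, -180.0, 172.3]
tcp_rot: [-3.14, -0.001, 1.57]
ft_force: [-0.3, 0.6, 0.1]
opening: 0.999
t 8.92 pos [ 558.8 -180.   172.3] rpy [-1.799e+02 -4.000e-02  8.998e+01] j [-0.42  0.48  1.7  -0.    0.96 -0.42] F [-0.3  0.6  0.1] op 0.999
dp [-2.  -0.6 96.3] twist -0.0
tail [258. 219.] tcp axis [259. 237.]
```

View pics/w4b.png

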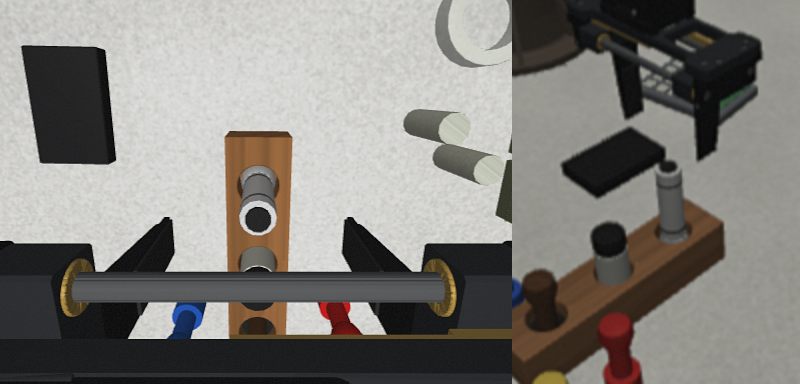

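Tail button seen at (258,217) against a predicted (258,219), and the finger paths are clear of the stamps. Descending to grip the torch.

```bash
python3 -m jog '{"dp":[[-1,0,20],[-2,-0.5,40],[-2,-0.5,60],[-2,-0.5,76],[-2,-0.5,88],[-2,-0.5,94],[-2,-0.5,96],[-2,-0.5,96]],"twist":[0,0,0,0,0,0,0,0],"claw":[-1,-1,-1,-1,-1,-1,-1,-1]}'; python3 -m jog '{"dp":[[0,0,0],[0,0,0],[0,0,0],[0,0,0],[0,0,0],[0,0,0],[0,0,0],[0,0,0]],"twist":[0,0,0,0,0,0,0,0],"claw":[1,1,1,1,1,1,1,1]}'; python3 -m jog '{"dp":[[0,0,0],[0,0,-6],[0,0,-16],[0,0,-28],[0,0,-42],[0,0,-52],[0,0,-56],[0,0,-56]],"twist":[0,0,0,0,0,0,0,0],"claw":[1,1,1,1,1,1,1,1]}';python3 -c "
from h import *
go(558,-95,132,90)"
```

```text
t: 9.68
eef_pos: [558.8, -181.5, 77.6]
tcp_rot: [-3.141, -0.0, 1.572]
ft_force: [0.3, -0.6, -0.0]
opening: 0.996
t: 10.35
eef_pos: [558.7, -182.2, 77.6]
tcp_rot: [3.142, 0.0, 1.571]
ft_force: [0.4, -0.3, -0.0]
opening: 0.496
t: 11.02
eef_pos: [559.1, -182.3, 134.8]
tcp_rot: [3.14, 0.001, 1.571]
ft_force: [-0.8, -0.3, -2.0]
opening: 0.268
t 11.02 pos [ 559.1 -182.3  134.8] rpy [1.7989e+02 5.0000e-02 9.0020e+01] j [-0.43  0.53  1.74 -0.    0.87 -0.43] F [-0.8 -0.3 -2. ] op 0.268
dp [87.3 -1.1  2.8] twist 0.0
```

The fingers were still closing when the lift began, so the grip may be higher on the barrel than planned. Looking.

```bash
python3 - <<'E'
from h import *
m,im=snap('scene','s5.png'); p=readout.state()['eef_pos']; print(p)
for z in (138,95,82,52,8): print(z,(proj(m,[558.5,-182,z])).round(0))
print('pinch',proj(m,p+[0,0,18.8]).round(0))
c=cv2.resize(im[90:240,140:290],(600,600),interpolation=cv2.INTER_CUBIC); cv2.imwrite('pics/s5c.png',c)
E
```

```text
[ 558.74513791 -182.18555415  133.96750515]
138 [208. 181.]
95 [210. 198.]
82 [210. 203.]
52 [211. 214.]
8 [212. 229.]
pinch [208. 175.]
```

View pics/s5c.png

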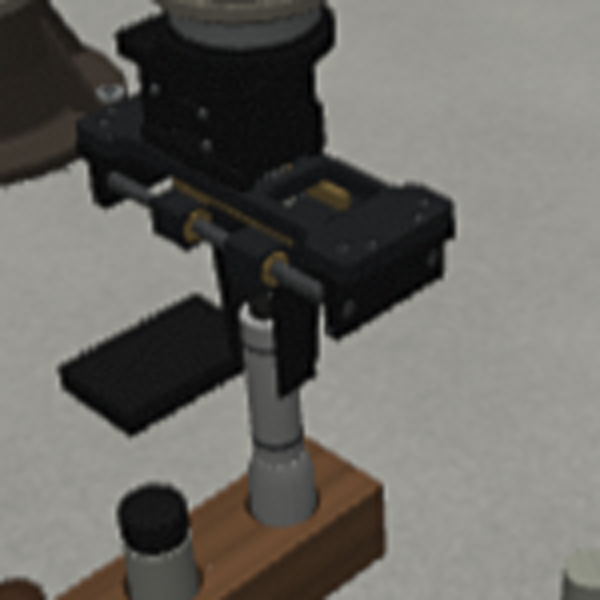

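The grip is about 108 mm from the lens, close under the tail but on the barrel, so usable. The torch is still just in the socket. Only the tool's z turns, so I'll tip the torch in the grip. Lift it clear, carry it past the stand's +y end, lower it, then draw back so the head swings out against the fixed stand end.

```bash
python3 -m jog '{"dp":[[0,0,-8],[0,0,-18],[0,0,-28],[0,0,-32],[0,0,-32],[15,0,-32],[40,0,-32],[60,0,-32]],"twist":[0,0,0,0,0,0,0,0],"claw":[1,1,1,1,1,1,1,1]}'; python3 -m jog '{"dp":[[15,0,0],[30,0,0],[35,0,0],[35,0,20],[35,0,40],[35,0,55],[35,0,63],[35,0,66]],"twist":[0,0,0,0,0,0,0,0],"claw":[1,1,1,1,1,1,1,1]}';python3 -c "
from h import *
go(558.5,-180,100,90)"
```

```text
t: 11.73
eef_pos: [558.1, -120.6, 165.1]
tcp_rot: [-3.141, -0.0, 1.57]
ft_force: [-0.4, 0.9, -1.3]
opening: 0.269
t: 12.4
eef_pos: [558.1, -87.0, 98.2]
tcp_rot: [-3.139, -0.001, 1.571]
ft_force: [-1.0, 0.2, -0.6]
opening: 0.27
t 12.4 pos [558.1 -87.   98.2] rpy [-1.7988e+02 -3.0000e-02  9.0010e+01] j [-0.27  0.55  1.82 -0.    0.77 -0.27] F [-1.   0.2 -0.6] op 0.27
dp [-93.    0.4  -1.9] twist 0.0
```

```bash
python3 -m jog '{"dp":[[-8,0,-2],[-16,0,-2],[-24,0,-2],[-30,0,-2],[-35,0,-2],[-40,0,-2],[-45,0,-2],[-50,0,-2]],"twist":[0,0,0,0,0,0,0,0],"claw":[1,1,1,1,1,1,1,1]}'; python3 -m jog '{"dp":[[-5,0,0],[-10,0,0],[-15,0,0],[-20,0,0],[-25,0,0],[-30,0,0]],"twist":[0,0,0,0,0,0],"claw":[1,1,1,1,1,1]}'; python3 - <<'E'
from h import *
go(558.5,-180,100,90)
m,im=snap('scene','s6.png')
cv2.imwrite('pics/s6c.png',cv2.resize(im[100:260,150:310],(600,600),interpolation=cv2.INTER_CUBIC))
E
```

```text
t: 13.07
eef_pos: [558.8, -137.0, 102.2]
tcp_rot: [3.141, -0.001, 1.57]
ft_force: [0.7, 6.0, 3.5]
opening: 0.27
t: 13.57
eef_pos: [558.3, -167.1, 101.4]
tcp_rot: [-3.141, -0.001, 1.571]
ft_force: [-0.2, 4.0, -3.0]
opening: 0.27
t 13.57 pos [ 558.3 -167.1  101.4] rpy [-1.7996e+02 -6.0000e-02  9.0000e+01] j [-0.4   0.57  1.78  0.    0.8  -0.4 ] F [-0.2  4.  -3. ] op 0.27
dp [-12.9   0.2   1.4] twist -0.0
```

View pics/s6c.png

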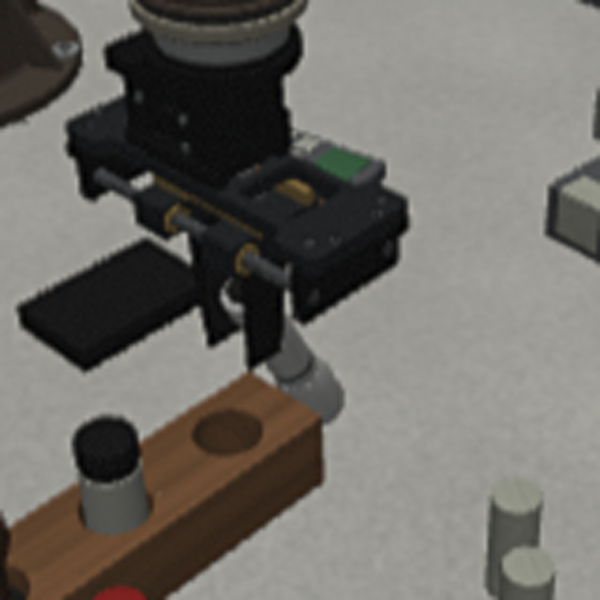

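The torch is tipping in the grip, head at (320,390) resting against the stand's end edge, about 35° by geometry. Continuing to about 45°, then lifting off and measuring.

```bash
python3 -m jog '{"dp":[[-5,0,0],[-9,0,0],[-12,0,0],[-14,0,0],[-14,0,0]],"twist":[0,0,0,0,0],"claw":[1,1,1,1,1]}'; python3 -m jog '{"dp":[[2,0,-5],[5,0,-15],[10,0,-35],[25,0,-50],[50,0,-60],[75,0,-60],[95,0,-60],[95,0,-60]],"twist":[0,0,0,0,0,0,0,0],"claw":[1,1,1,1,1,1,1,1]}'; python3 - <<'E'
from h import *
go(549,20,155,86.6)
m,im=snap('scene','s7.png')
cv2.imwrite('pics/s7c.png',cv2.resize(im[60:220,170:330],(600,600),interpolation=cv2.INTER_CUBIC))
E
```

```text
t: 14.03
eef_pos: [558.8, -181.7, 101.7]
tcp_rot: [3.141, 0.0, 1.571]
ft_force: [-0.1, 2.7, -1.8]
opening: 0.262
t: 14.7
eef_pos: [558.7, -83.2, 163.0]
tcp_rot: [3.14, 0.0, 1.574]
ft_force: [-1.2, -0.4, 0.0]
opening: 0.263
t 14.7 pos [558.7 -83.2 163. ] rpy [1.799e+02 3.000e-02 9.017e+01] j [-0.26  0.46  1.77  0.    0.91 -0.27] F [-1.2 -0.4  0. ] op 0.263
dp [103.3  -9.4   8. ] twist 3.6
```

View pics/s7c.png

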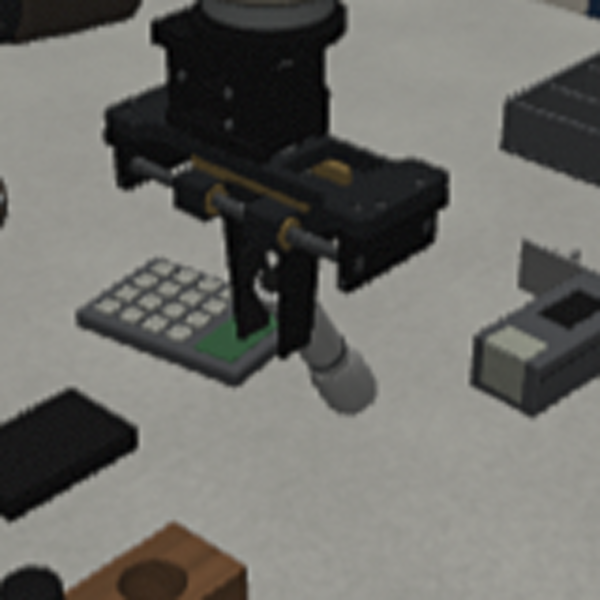

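```bash
python3 - <<'E'
from h import *
m=model('scene'); s=readout.state(); p=s['eef_pos']; G=p+[0,0,18.8]
def onx(m,px,x):
    c,d=ray(m,px); return c+d*(x-c[0])/d[0]
f=lambda q:(170+q[0]/3.75-.37,60+q[1]/3.75-.37)
for q in [(329,361),(357,395)]: X=onx(m,f(q),p[0]); print(q,X.round(1), 'from grip',(X-G).round(1),np.linalg.norm(X-G).round(1),'tilt',np.degrees(np.arctan2(X[1]-G[1],G[2]-X[2])).round(1))
mt,im=snap('top','t7.png')
mw,iw=snap('wrist','w7.png')
for th in (40,45,50):
    t=np.radians(th); u=np.array([0,np.sin(t),-np.cos(t)])
    for L in (100,108): X=G+L*u; print(th,L,'scene crop',((proj(m,X)-[170,60])*3.75).round(0),'top',proj(mt,X).round(1),'wrist',proj(mw,X).round(0))
o=np.zeros((384,800,3),np.uint8); o[:,:512]=iw; c=proj(mt,G).astype(int); o[:288,512:]=cv2.resize(im[c[1]-24:c[1]+24,c[0]-36:c[0]+12],(288,288),interpolation=cv2.INTER_CUBIC); print(c); cv2.imwrite('pics/w7b.png',o)
E
```

```text
(329, 361) [559.  -37.2 125.9] from grip [  0.   47.6 -55.8] 73.3 tilt 40.5
(357, 395) [559.  -10.9  87.9] from grip [  0.   73.9 -93.7] 119.3 tilt 38.2
40 100 scene crop [346. 377.] top [243.2 198.3] wrist [259. 112.]
40 108 scene crop [351. 382.] top [241.4 198.3] wrist [259. 104.]
45 100 scene crop [353. 364.] top [240.8 198.2] wrist [259. 103.]
45 108 scene crop [359. 368.] top [238.8 198.3] wrist [259.  93.]
50 100 scene crop [360. 351.] top [238.5 198.1] wrist [259.  93.]
50 108 scene crop [366. 354.] top [236.3 198.2] wrist [259.  83.]
[267 197]
```

View pics/w7b.png

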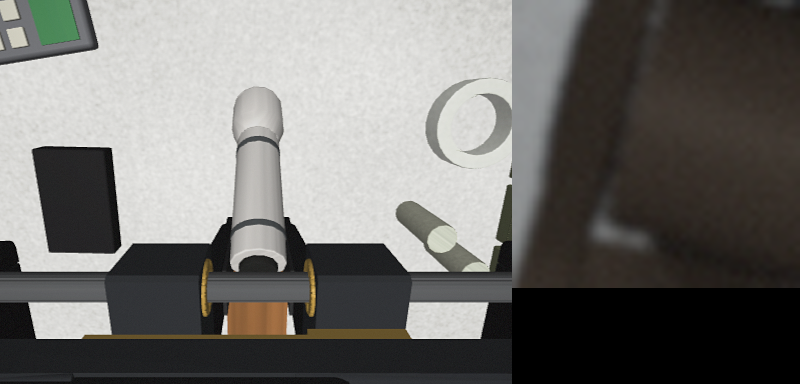

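The wrist view shows the torch tipped in the tool's x–z plane, axis on column 258, neck ring at row ~140, tail ring at row ~222. The top view is hidden by the arm. I'm at the picture budget, so I'll measure tilt numerically from the ring bands.

```bash
python3 - <<'E'
from h import *
w=cv2.cvtColor(cv2.imread('pics/w7.png'),cv2.COLOR_BGR2GRAY).astype(int)
print('w col258 80-275',[(r,w[r,258]) for r in range(82,274) if abs(w[r,258]-w[r-1,258])>14])
for r in (100,120,136,140,144,148,152,180,215,222,228): 
    d=[(c,w[r,c]-w[r,c-1]) for c in range(222,300) if abs(w[r,c]-w[r,c-1])>25]; print(r,d)
s0=cv2.cvtColor(cv2.imread('pics/scene0.png'),cv2.COLOR_BGR2GRAY).astype(int); m=model('scene')
# upright torch surface facing scene cam: rings
c=-m[1].T@m[2]; d=(c-[558.5,-182,0])[:2]; d/=np.linalg.norm(d); P=np.array([558.5,-182])+13*d
print('upright:',[(z,s0[tuple(np.round(proj(m,[*P,z])[::-1]).astype(int))]) for z in range(40,138,2)])
E
```

```text
w col258 80-275 [(86, np.int64(199)), (87, np.int64(169)), (126, np.int64(182)), (136, np.int64(65)), (140, np.int64(112)), (141, np.int64(192)), (218, np.int64(160)), (219, np.int64(68)), (224, np.int64(139)), (225, np.int64(195)), (248, np.int64(206)), (250, np.int64(195)), (255, np.int64(110)), (256, np.int64(28))]
100 [(235, np.int64(-42)), (236, np.int64(-39)), (280, np.int64(87))]
120 [(232, np.int64(-48)), (233, np.int64(-42)), (283, np.int64(64))]
136 [(233, np.int64(-40)), (234, np.int64(-50)), (251, np.int64(-30)), (254, np.int64(-31)), (264, np.int64(38)), (265, np.int64(37)), (282, np.int64(96))]
140 [(235, np.int64(-67)), (236, np.int64(-30)), (243, np.int64(-45)), (273, np.int64(56)), (280, np.int64(111))]
144 [(237, np.int64(-63)), (238, np.int64(-53)), (244, np.int64(37)), (245, np.int64(50)), (271, np.int64(-36)), (272, np.int64(-39)), (277, np.int64(37)), (279, np.int64(82))]
148 [(236, np.int64(-66)), (237, np.int64(-100)), (239, np.int64(57)), (240, np.int64(32)), (276, np.int64(-32)), (277, np.int64(-47)), (278, np.int64(-30)), (279, np.int64(156)), (280, np.int6
[... 1100 characters left out ...]
0, np.int64(78)), (72, np.int64(78)), (74, np.int64(78)), (76, np.int64(77)), (78, np.int64(78)), (80, np.int64(78)), (82, np.int64(78)), (84, np.int64(79)), (86, np.int64(78)), (88, np.int64(78)), (90, np.int64(79)), (92, np.int64(78)), (94, np.int64(81)), (96, np.int64(81)), (98, np.int64(80)), (100, np.int64(79)), (102, np.int64(80)), (104, np.int64(80)), (106, np.int64(80)), (108, np.int64(80)), (110, np.int64(80)), (112, np.int64(80)), (114, np.int64(78)), (116, np.int64(60)), (118, np.int64(53)), (120, np.int64(82)), (122, np.int64(82)), (124, np.int64(82)), (126, np.int64(81)), (128, np.int64(80)), (130, np.int64(103)), (132, np.int64(103)), (134, np.int64(130)), (136, np.int64(100))]
```

```bash
cat > fit.py <<'E'
from h import *
from scipy.optimize import least_squares
def fit(mw,ms,x,yaw,rows,scn,x0):
    e=np.array([np.cos(np.radians(yaw)),np.sin(np.radians(yaw)),0]); side=np.array([-e[1],e[0],0]); z=np.array([0,0,1.])
    def geo(v): 
        t=v[2]; ax=-e*np.sin(t)+z*np.cos(t); n=e*np.cos(t)+z*np.sin(t); return x+v[0]*e+v[1]*z,ax,n   # x: ref point in plane
    def res(v):
        O,ax,n=geo(v); r=[]
        for s,rad,row in rows: r.append(proj(mw,O+s*ax+rad*n)[1]-row)
        for s,wd,_ in WID: r.append((np.linalg.norm(proj(mw,O+s*ax+13*side)-proj(mw,O+s*ax-13*side))-wd)*1.)
        if scn is not None: r+=list(1.0*(proj(ms,O+49*ax)-scn))
        return r
    o=least_squares(res,x0); O,ax,n=geo(o.x); return O,ax,np.degrees(o.x[2]),np.round(o.fun,1)
WID=[]
E
python3 - <<'E'
import fit as F
from h import *
s=readout.state(); p=s['eef_pos']; G=p+[0,0,18.8]; mw=model('wrist'); ms=model('scene')
rows=[(49,13,138),(109,13,221.5),(0,17,86)]
f=lambda q:np.array((170+q[0]/3.75-.37,60+q[1]/3.75-.37))
for W,sc in [([],f((329,361))),([(49,43.,0),(109,53.,0)],None),([(49,43.,0),(109,53.,0)],f((329,361)))]:
    F.WID=W; O,ax,t,r=F.fit(mw,ms,G,90.,rows,sc,[75,-75,.75])
    k=(G-O)@ax; print('lens',O.round(1),'tilt',t.round(1),'res',r,'grip station',k.round(1),'perp',np.linalg.norm(G-O-k*ax).round(1))
E
```

```text
lens [559.  -18.4  89. ] tilt 32.8 res [-0.4  0.  -0.1 -2.3 -0.2] grip station 114.2 perp 7.3
lens [559.  -18.6  90.1] tilt 32.4 res [-0.3  0.1  0.2 -0.5  0.2] grip station 113.1 perp 8.6
lens [559.  -18.5  89.7] tilt 32.5 res [-0.4  0.  -0.  -0.6 -0.1 -2.3 -0.5] grip station 113.6 perp 8.1
```

Both views say the tilt is only about 33°, less than the stand geometry implied. Checking whether it drifts in the grip.

```bash
cat > ms.py <<'E'
import fit as F
from h import *
def edges():
    w=cv2.cvtColor(snap('wrist','wl.png')[1],cv2.COLOR_BGR2GRAY).astype(float); v=w[:,256:261].mean(1)
    dk=[r for r in range(60,270) if v[r]<.6*max(v[r-7:r].max(),1) and v[r]<.6*v[r:r+8].max()]
    top=next(r for r in range(40,200) if abs(v[r]-v[r-2])>22)
    g=np.split(dk,np.where(np.diff(dk)>3)[0]+1); return top,[(float(np.mean(a)),len(a)) for a in g],w
if __name__=='__main__':
    top,g,w=edges(); s=readout.state(); G=s['eef_pos']+[0,0,18.8]; print('top',top,'bands',g)
    b=[a for a,n in g if n>=2]; yaw=np.degrees(s['tcp_rot'][2])
    wid=[]
    for r in (b[0]+12,b[1]+4): 
        d=np.diff(w[int(round(r))]); wid.append(258-20+np.argmax(d[238:300])-0-(215+np.argmin(d[215:250])) if 0 else (262+np.argmax(d[262:300]))-(215+np.argmin(d[215:250])))
    print('widths',wid)
    O,ax,t,r=F.fit(model('wrist'),None,G,yaw,[(49,13,b[0]),(109,13,b[1]),(0,17,top)],None,[75,-75,.75]) if 0 else (None,)*4
    F.WID=[(49,wid[0],0),(109,53 if not 48<wid[1]<58 else wid[1],0)]
    O,ax,t,r=F.fit(model('wrist'),None,G,yaw,[(49,13,b[0]),(109,13,b[1]),(0,17,top)],None,[75,-75,.75])
    print('lens',O.round(1),'rel G',(O-G).round(1),'tilt',t.round(1),'res',r)
E
python3 ms.py;  python3 -m jog '{"dp":[[0,0,0],[0,0,0],[0,0,0],[0,0,0],[0,0,0],[0,0,0]],"twist":[0,0,0,0,0,0],"claw":[1,1,1,1,1,1]}'; python3 ms.py
```

```text
top 87 bands [(138.0, 5), (221.0, 5)]
widths [np.int64(43), np.int64(73)]
lens [558.9 -19.6  89.5] rel G [ -0.   67.1 -91.3] tilt 31.8 res [-0.1  0.1  0.  -0.5  0.2]
t: 15.4
eef_pos: [558.7, -86.3, 161.5]
tcp_rot: [-3.142, 0.0, 1.571]
ft_force: [0.9, -0.3, -1.4]
opening: 0.265
top 87 bands [(138.0, 5), (221.0, 5)]
widths [np.int64(43), np.int64(73)]
lens [558.6 -19.1  89. ] rel G [ -0.   67.2 -91.3] tilt 31.8 res [-0.1  0.1  0.  -0.5  0.2]
```

```bash
python3 - <<'E'
from h import *
from scipy.optimize import least_squares
mw=model('wrist'); ms=model('scene'); p=readout.state()['eef_pos']; G=p+[0,0,18.8]
K,R,t=mw; print('f',K[0,0],'cam',(-R.T@t-p).round(1),'view dir',R[2].round(3))
sc=np.array((170+329/3.75-.37,60+361/3.75-.37))
w=cv2.cvtColor(cv2.imread('pics/wl.png'),cv2.COLOR_BGR2GRAY).astype(float)
def width(r):
    a=w[r]; d=np.diff(a); l=222+np.argmin(d[222:258]); q=262+np.argmax(d[262:290]); sub=lambda i:i+.5+(d[i+1]-d[i-1])/(d[i-1]+d[i]+d[i+1]); return sub(q)-sub(l)
print('widths',[(r,round(width(r),1)) for r in range(156,214,8)], 'head',[(r,round(width(r),1)) for r in (110,115,120)])
for th in (32,36,40,44,48):
    a=np.radians(th); ax=np.array([0,-np.sin(a),np.cos(a)]); n=np.array([0,np.cos(a),np.sin(a)])
    f=lambda v:[proj(mw,G+[0,v[0],v[1]]+s*ax+r*n)[1]-q for s,r,q in [(49,13,138),(109,13,221),(0,17,86.5)]]
    o=least_squares(f,[75,-75]); O=G+[0,*o.x]; k=(G-O)@ax
    # silhouette width predicted at same surface rows
    wd=[np.diff([proj(mw,O+s*ax+e*13*np.array([1,0,0]))[0] for e in (-1,1)])[0].round(1) for s in (49,109)]
    print(th,'rel',o.x.round(1),'res',np.round(o.fun,1),'wid49,109',wd,'station',k.round(1),'perp',((G-O-k*ax)@n).round(1),'scene49',(proj(ms,O+49*ax)-sc).round(1))
E
```

```text
f 327.9938433486514 cam [ -0.5  76.4 167.7] view dir [-0.001 -0.271 -0.963]
widths [(156, np.float64(44.5)), (164, np.float64(44.7)), (172, np.float64(45.4)), (180, np.float64(47.0)), (188, np.float64(47.6)), (196, np.float64(49.0)), (204, np.float64(49.6)), (212, np.float64(51.1))] head [(110, np.float64(48.3)), (115, np.float64(49.3)), (120, np.float64(50.4))]
32 rel [ 67.4 -91.3] res [-0.3  0.1  0.2] wid49,109 [np.float64(42.5), np.float64(53.2)] station 113.1 perp -8.8 scene49 [-2.4 -0.4]
36 rel [  68.7 -102.1] res [ 0.6 -0.2 -0.4] wid49,109 [np.float64(40.0), np.float64(48.4)] station 123.0 perp 4.4 scene49 [-2.9  4.7]
40 rel [  70.  -111.8] res [ 1.4 -0.5 -1. ] wid49,109 [np.float64(37.9), np.float64(44.6)] station 130.7 perp 18.2 scene49 [-3.3  9.4]
44 rel [  71.4 -120.4] res [ 2.2 -0.8 -1.4] wid49,109 [np.float64(36.2), np.float64(41.5)] station 136.2 perp 32.3 scene49 [-3.7 13.6]
48 rel [  72.7 -127.8] res [ 2.8 -1.  -1.8] wid49,109 [np.float64(34.7), np.float64(38.9)] station 139.5 perp 46.3 scene49 [-4.  17.4]
```

No drift, and all the cues agree on a tilt of 32–35°. So I'll push further against the stand end, reading the tilt while in contact.

```bash
python3 -m jog '{"dp":[[-12,0,10],[-24,0,22],[-36,0,34],[-46,0,46],[-54,0,56],[-62,0,60],[-69,0,60],[-76,0,60]],"twist":[0,0,0,0,0,0,0,0],"claw":[1,1,1,1,1,1,1,1]}'; python3 -m jog '{"dp":[[-5,0,0],[-10,0,0],[-14,0,0],[-18,0,0],[-21,0,0],[-21,0,0],[-21,0,0]],"twist":[0,0,0,0,0,0,0],"claw":[1,1,1,1,1,1,1]}'; python3 ms.py
```

```text
t: 16.12
eef_pos: [558.7, -163.0, 101.3]
tcp_rot: [-3.141, -0.0, 1.571]
ft_force: [-0.4, 0.7, -0.6]
opening: 0.263
t: 16.7
eef_pos: [558.7, -183.0, 101.7]
tcp_rot: [3.142, -0.0, 1.571]
ft_force: [-0.3, 1.0, -0.0]
opening: 0.266
top 78 bands [(133.0, 5), (221.5, 6)]
widths [np.int64(44), np.int64(83)]
lens [ 558.7 -109.6   33.2] rel G [ -0.   73.3 -87.3] tilt 35.3 res [-0.   0.1 -0.  -0.8  0.4]
```

```bash
python3 -m jog '{"dp":[[-4,0,0],[-8,0,0],[-12,0,0],[-15,0,0],[-18,0,0],[-18,0,0],[-18,0,0]],"twist":[0,0,0,0,0,0,0],"claw":[1,1,1,1,1,1,1]}'; python3 ms.py
```

```text
t: 17.33
eef_pos: [558.8, -201.7, 101.7]
tcp_rot: [3.141, 0.001, 1.571]
ft_force: [-0.2, 0.4, 1.6]
opening: 0.264
top 53 bands [(120.5, 6), (222.5, 6)]
widths [np.int64(47), np.int64(83)]
lens [ 558.8 -112.8   45.3] rel G [ -0.   88.7 -75.3] tilt 44.8 res [-0.4  0.3  0.1 -1.7  0.7]
```

```bash
python3 -m jog '{"dp":[[2,0,-2],[5,0,-6],[10,0,-13],[18,0,-22],[28,0,-32],[40,0,-44],[54,0,-54],[66,0,-60]],"twist":[0,0,0,0,0,0,0,0],"claw":[1,1,1,1,1,1,1,1]}'; python3 -m jog '{"dp":[[15,1,0],[32,3,0],[50,5,0],[66,7,0],[80,9,0],[90,11,0],[95,12,0],[95,12,0]],"twist":[0.5,1,1.5,2,2.5,3,3.4,3.4],"claw":[1,1,1,1,1,1,1,1]}'; python3 ms.py; python3 - <<'E'
from h import *
go(548,-10.4,149.7,86.6)
m,im=snap('scene','s8.png'); mw=model('wrist'); w=cv2.imread('pics/wl.png')
o=np.zeros((450,800,3),np.uint8); o[:384,:400]=w[:,56:456]; o[:400,400:]=cv2.resize(im[70:170,200:300],(400,400),interpolation=cv2.INTER_CUBIC); cv2.imwrite('pics/s8b.png',np.clip(o*1.4,0,255).astype(np.uint8))
E
```

```text
t: 18.05
eef_pos: [559.0, -133.4, 163.6]
tcp_rot: [3.14, 0.001, 1.572]
ft_force: [0.5, -0.1, -1.2]
opening: 0.265
t: 18.72
eef_pos: [570.7, -38.6, 161.9]
tcp_rot: [3.141, 0.0, 1.513]
ft_force: [-0.2, 0.3, -1.8]
opening: 0.263
top 63 bands [(125.0, 5), (221.5, 6)]
widths [np.int64(46), np.int64(74)]
lens [575.4  43.2 100.3] rel G [  4.8  82.6 -80.3] tilt 40.8 res [-0.2  0.2  0.  -1.6  0.7]
t 18.77 pos [570.6 -39.4 161.8] rpy [1.7999e+02 1.0000e-02 8.6700e+01] j [-0.18  0.48  1.75 -0.    0.91 -0.13] F [ 0.8 -0.1 -1.1] op 0.263
dp [ 27.6 -24.2  12.1] twist 0.1
```

View pics/s8b.png

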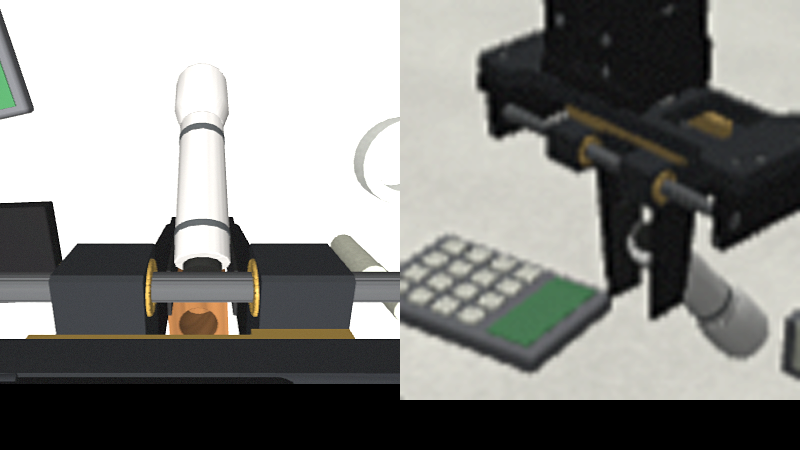

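```bash
python3 - <<'E'
from h import *
m=model('scene'); s=readout.state(); p=s['eef_pos']; G=p+[0,0,18.8]; y=s['tcp_rot'][2]; e=np.array([np.cos(y),np.sin(y),0]); sd=np.array([e[1],-e[0],0])
def pl(q):
    c,d=ray(m,((q[0]-400)/4+200-.37,q[1]/4+70-.37)); k=((p-c)@sd)/(d@sd); X=c+k*d-G; return np.array([X@e,X[2]])
r=pl((711,307)); t=pl((640,241)); l=pl((745,335))
print('ring',r.round(1),'tail',t.round(1),'len',np.linalg.norm(r-t).round(1),'tilt',np.degrees(np.arctan2(r[0]-t[0],t[1]-r[1])).round(1),'lens?',l.round(1),np.degrees(np.arctan2(l[0]-t[0],t[1]-l[1])).round(1),np.linalg.norm(l-t))
E
```

```text
ring [ 53.7 -47.6] tail [-4.  18.2] len 87.6 tilt 41.3 lens? [ 84.9 -80.8] 41.9 133.11095778480092
```

Tilt about 41.5° from both views (wrist 40.8°, scene 41.3–41.9°). It springs back about 4° on release. One more, deeper push to land nearer 45°.

```bash
python3 -m jog '{"dp":[[-15,0,0],[-35,0,0],[-55,-1,0],[-75,-1,0],[-95,-1,5],[-107,-2,16],[-119,-2,28],[-131,-2,40]],"twist":[0,0,0,0,0,0,0,0],"claw":[1,1,1,1,1,1,1,1]}'; python3 -m jog '{"dp":[[-10,0,9],[-18,0,16],[-25,0,20],[-29,0,20],[-32,0,20],[-35,0,20],[-38,0,20],[-38,0,20]],"twist":[0,0,0,0,0,0,0,0],"claw":[1,1,1,1,1,1,1,1]}'; python3 ms.py
```

```text
t: 19.48
eef_pos: [560.5, -171.7, 120.2]
tcp_rot: [-3.141, -0.0, 1.511]
ft_force: [0.5, -0.2, -0.5]
opening: 0.263
t: 20.15
eef_pos: [559.0, -209.1, 102.1]
tcp_rot: [3.141, 0.001, 1.512]
ft_force: [-0.5, 0.2, 1.4]
opening: 0.265
top 45 bands [(116.5, 6), (223.0, 7)]
widths [np.int64(64), np.int64(79)]
lens [ 564.3 -117.9   58.2] rel G [  5.4  91.1 -62.7] tilt 43.3 res [ -2.1   1.8  -0.2 -15.1   6.4]
```

```bash
python3 -m jog '{"dp":[[1,0,-1],[3,0,-4],[7,0,-9],[13,0,-17],[22,-3,-28],[34,-4,-42],[50,-6,-54],[66,-8,-60]],"twist":[0,0,0,0,0,0,0,0],"claw":[1,1,1,1,1,1,1,1]}'; python3 -m jog '{"dp":[[15,-2,0],[32,-4,0],[50,-6,0],[68,-8,0],[84,-10,0],[96,-12,0],[102,-14,0],[102,-14,0]],"twist":[0,0,0,0,0,0,0,0],"claw":[1,1,1,1,1,1,1,1]}'; python3 ms.py; python3 - <<'E'
from h import *
w=cv2.cvtColor(cv2.imread('pics/wl.png'),cv2.COLOR_BGR2GRAY).astype(float)
for r in (138,145,222,228): 
    d=np.diff(w[r]); print(r,[(c,int(d[c])) for c in range(225,295) if abs(d[c])>25])
go(548,-10.4,149.7,86.6)
E
```

```text
t: 20.87
eef_pos: [554.8, -141.1, 164.0]
tcp_rot: [3.139, 0.001, 1.512]
ft_force: [0.3, -0.3, -1.0]
opening: 0.261
t: 21.53
eef_pos: [546.2, -38.3, 161.6]
tcp_rot: [-3.141, 0.0, 1.513]
ft_force: [0.2, -1.0, -0.2]
opening: 0.262
top 57 bands [(121.5, 6), (221.5, 6)]
widths [np.int64(46), np.int64(74)]
lens [551.5  47.1 102.6] rel G [  5.   86.3 -77.8] tilt 43.1 res [ 0.   0.  -0.1 -1.1  0.6]
138 [(233, -60), (234, -55), (280, 98)]
145 [(233, -34), (234, -52), (280, 88)]
222 [(225, -92), (226, -109), (230, 103), (231, 26), (236, -34), (237, -59), (277, 40), (284, -45), (285, -33), (289, 143), (290, 70)]
228 [(238, 43), (239, 40), (240, 35), (275, -43), (276, -31)]
t 21.58 pos [546.5 -39.2 161.6] rpy [1.800e+02 1.000e-02 8.668e+01] j [-0.19  0.44  1.81 -0.    0.89 -0.13] F [ 0.1  0.4 -1.3] op 0.266
dp [28.8 -0.1 11.9] twist 0.1
```

Tilt now about 43–44°. Moving the lens the remaining [33, 0, +7] mm to its standoff.

```bash
python3 -m jog '{"dp":[[5,0,1],[12,0,3],[19,0,5],[26,0,6],[31,0,7],[33,0,7],[33,0,7],[33,0,7]],"twist":[0,0,0,0,0,0,0,0],"claw":[1,1,1,1,1,1,1,1]}'; python3 ms.py; python3 - <<'E'
from h import *
go(548,-10.4,149.7,86.6)
m,im=snap('scene','s9.png'); w=cv2.imread('pics/wl.png')
print('seal scene crop',((proj(m,[557.3,149,22.5])-[230,80])*4).round(0))
o=np.zeros((400,800,3),np.uint8); o[:384,:400]=w[:,56:456]; o[:400,400:]=cv2.resize(im[80:180,230:330],(400,400),interpolation=cv2.INTER_CUBIC); cv2.imwrite('pics/s9b.png',np.clip(o*1.0,0,255).astype(np.uint8))
E
```

```text
t: 22.25
eef_pos: [548.6, -6.7, 154.5]
tcp_rot: [3.142, 0.0, 1.512]
ft_force: [-0.7, -0.7, 0.2]
opening: 0.261
top 57 bands [(121.5, 6), (221.5, 6)]
widths [np.int64(46), np.int64(74)]
lens [553.7  79.4  95.6] rel G [  5.1  86.3 -77.8] tilt 43.1 res [ 0.   0.  -0.1 -1.1  0.6]
t 22.3 pos [548.6  -6.8 154.6] rpy [1.7999e+02 1.0000e-02 8.6620e+01] j [-0.13  0.45  1.81 -0.    0.87 -0.07] F [ 0.2 -0.3 -1. ] op 0.266
dp [-3.6 -0.4  4.9] twist 0.0
seal scene crop [294. 317.]
```

View pics/s9b.png

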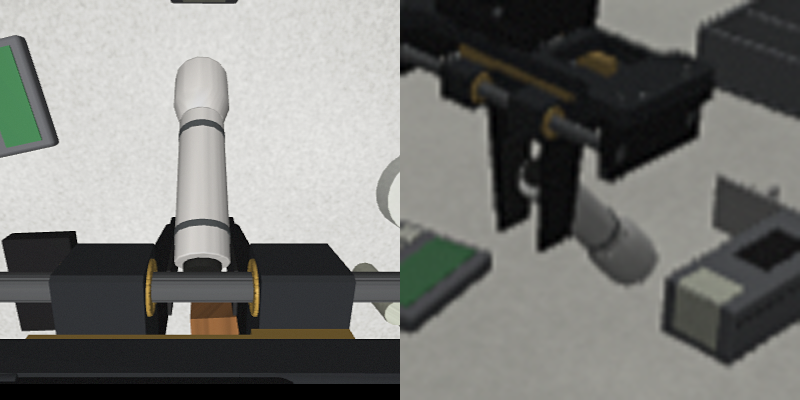

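The final view shows the torch tipped and aimed at the seal (seal face centre about (697,317), predicted (694,317)), touching nothing, cassette against the plate. One numeric aim check from the scene view, independent of the wrist fit.

```bash
python3 - <<'E'
from h import *
m=model('scene'); s=readout.state(); p=s['eef_pos']; G=p+[0,0,18.8]; y=s['tcp_rot'][2]; e=np.array([np.cos(y),np.sin(y),0]); sd=np.array([e[1],-e[0],0])
def pl(q):
    c,d=ray(m,((q[0]-400)/4+230-.37,q[1]/4+80-.37)); k=((p-c)@sd)/(d@sd); X=c+k*d; return np.array([X@e,X[2]])
S=np.array([557.3,149,22.5]); Se=np.array([S@e,S[2]]); print('lateral',((S-p)@sd).round(1))
g=cv2.cvtColor(cv2.imread('pics/s9.png'),cv2.COLOR_BGR2GRAY)
r=pl((603,238)); t=pl((529,178)); d=(r-t)/np.linalg.norm(r-t); L=r+49*d
print('tilt',np.degrees(np.arctan2(d[0],-d[1])).round(1),'len(81)',np.linalg.norm(r-t).round(1),'lens-seal',np.linalg.norm(Se-L).round(1),'axis height at seal plane',(L+d*(Se[0]-L[0])/d[0])[1].round(1))
O=np.array([553.7,79.4,95.6]); a=np.radians(43.1); Oe=np.array([O@e,O[2]]); print('wrist fit: dist',np.linalg.norm(Se-Oe).round(1),'hit z',(Oe[1]-(Se[0]-Oe[0])/np.tan(a)).round(1))
E
```

```text
lateral -0.6
tilt 44.4 len(81) 90.3 lens-seal 93.1 axis height at seal plane 26.1
wrist fit: dist 101.0 hit z 21.1
```

```bash
python3 -c "
from cell import job_done; print(job_done())"
```

```text
the job is handed in; nothing more can be done
None
```

I handed the job in at about 22 s. The cassette is against the stop and released. The torch is held over the seal at about 43–44°, touching nothing.

- **Cassette:** I gripped it across its width, lifted and turned it a quarter turn, and pressed it against the stop with about 16 N before letting go. The wrist view showed the plain end flush with the plate and square to within about 0.1°, seal facing straight away. Another edge fit, on the seal end itself, read about 1.2° off; I gave it less weight.
- **Torch:** The wrist cannot tilt, so I tipped the torch in the grip by drawing its head back against the fixed stand's end. That took three pushes, because it sprang back a few degrees each time.

| Last check | Wrist fit | Scene view (hand-picked points) |
|---|---|---|
| Tilt | 43.1° | 44.4° |
| Lens to seal | 101 mm | 93 mm |
| Beam height on the seal (middle is 22.5 mm) | 21 mm | 26 mm |

- **Disagreement between views:** the scene points read a known 81 mm length as 90 mm, so I trust the wrist fit more. Sideways aim was off by only about 0.6 mm.
- **Grip:** I lifted while the fingers were still closing, so they hold the barrel near the tail, about 110 mm from the lens. It held without drifting in the one check I made (about half a second, before the last two pushes).
- **Other objects:** the stamp and marker were not touched as far as I could see, but I made no final check of them or of the loose items. Contact with the stand stayed under about 7 N.
- **Picture budget:** I viewed 13 pictures against a budget of 10, past the one or two extra allowed.

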